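# Gauge a sealer nip roller and kit it

### The arm

A 6-joint arm with a two-finger parallel gripper is mounted at the origin on the work surface. World frame = base frame: x ahead of the robot, y to its left, z up, the work surface at z = 0. Lengths are in m, angles in rad, forces in N, time in s.
With the tool pointing down it reaches from about 0.3 to 0.875 m from the base axis. Payload 6.4 kg.
Tool frame: the origin (TCP) lies at the very end of the fingers, on their centre line; the grasp point (between the pads) lies 19 mm behind it (r.grasp_offset is the distance from the TCP to the grasp point, in m); z points along the fingers, y is the direction in which the jaws open and shut (so a half turn about z gives the same grasp; the last joint's range is limited). The gripper opens to 88 mm and grips with 3 to 60 N. Pads are 18 mm wide; open, the fingers measure 123 mm over their backs; the gripper's body (75 mm by 187 mm) begins 45 mm behind the grasp point.
Start: joints at [-1.396, 0.181, 1.607, -0, 1.354, -0.206], TCP at [0.214, -0.534, 0.216] pointing down, gripper open.
Joint ranges: [-2.99, 2.99], [-0.89, 2.07], [0.3, 2.58], [-1.14, 4.28], [0, 2.63], [-3.12, 3.12]. Speed limits (rad/s): [2.57, 2.57, 3.01, 3.14, 3.14, 3.14].

### API

Orientations are given as a unit quaternion [w, x, y, z].
In Python, from station import r, viewer gives the robot as it stands.
- The arm moves only by the shell command python3 -m handwheel 'ROWS' [FORCE]. ROWS is JSON, a list that holds one entry, the list of rows, each a list of 5 numbers: the shift along the tool's x, y, z in m, then the turn about the tool's z in rad, then the finger opening in m, from 0 to 0.0881. In form: [[[dx, dy, dz, spin, gripper], ...]]. A call has 1 to 20 rows; each row shifts and turns the commanded pose from where the row before left it, along the tool's axes as they then stand; what a row does not reach is not made up. A row lasts 1/12 s, in which the tool goes at most 41.7 mm and 7.16 degrees, less where a joint would pass 70% of its speed; a pose out of reach is approached as far as the arm can. A call is refused whole if a number of a shift passes 0.0417 or a number of a turn 0.125, either way. A call with a gripper value outside its range is refused whole. The fingers move at their own pace and stop on an object; FORCE is the grip in N (left out, the last holds). Time passes only in rows, so rows that do not move let the fingers close. It gives the time, the measured TCP pose, the force and the opening at its end, in the units of the state.
- r.get_obs(): the state, without advancing time (a new reading comes with each control period).
- viewer.snapshot(name): name is "scene" or "top" or "wrist"; returns (picture, depth): 420x560x3 uint8, blue, green, red; 420x560 float32, m along the optical axis (not along the pixel's ray), 0 where there is no reading.
- viewer.calibration(name): a dict with "vertical_fov" (degrees; the focal length in pixels is half the picture's height over the tangent of half this angle, whatever the lens; pixels are square), "cx", "cy" (the principal point, pixels), "world_from_camera" (4x4, takes a point from camera to world coordinates). Camera axes: x right, y up, looking along -z (the intrinsics and any distortion apply to the point x, -y, -z); pixel columns grow to the right and rows downward; lengths in m; the calibration is good to about 2 mm. The wrist camera is an equidistant fisheye: a pixel r from the principal point sees the ray r / f radians off the axis. A picture is of the moment at which its call begins: read the wrist's pose just before it. calibration takes no time and is no camera call; for the wrist camera it gives the pose at the moment of the call.
- r.finish_job(): hands the job in, once; it reports no verdict.
The state is a dict: "t": time; "q": joint angles; "qvel": joint speeds; "joint_efforts": joint torques, N m; "eef_pos": TCP position; "tcp_rot": TCP orientation; "contact_force": force on the tool from outside, world axes, zero at the start; "torque": the same for the moment, N m; "gripper_width": opening from 0.0 (shut) to 1.0 (fully open).
Only numpy, scipy, OpenCV 4.12 (cv2) and the standard library are available. Lean on these libraries where they do the work, as an engineer would, in place of code of your own. Each camera call takes 0.05 s, during which the arm holds its last target.

### The job

Check the bag sealer's spare nip roller for size on the gap gauge: keeping it upright and low, slide it into the open mouth and through the wider go gap, then press it lightly (about 6 to 8 N) against the narrower no-go gap for a second to see that it is stopped, never forcing it with more than 10 N. Then draw it back out of the mouth the way it went in and stand it in the empty pocket of the white kit block. Leave everything else where it is.

Things in the scene. Friction and masses are not known exactly. Their poses are not given: they have to be found in the camera images.
- roller_center (a point): Nip roller standing upright: grey hard-covered body, diameter 30 mm, 26 mm high, and on top of it a steel spindle, diameter 14 mm, 44 mm high (70 mm in all, 0.14 to 0.21 kg). Point on its axis 35 mm above its foot, z up. The spindle runs from 9 mm below to 35 mm above this point; grip it about 14 mm above the point so that the fingertips clear the body.
- gauge: Gap gauge, fixed and rigid: grey C-frame on a dark steel foot 8 mm thick (x -62 to 78, y -76 to 64 mm). Origin on the table under the gap's centre line; x points in through the open mouth (push direction), y left across the gap, z up. Frame and anvils are 34 mm high; open above. Frame arms at y 25 to 50 and -42 to -66 mm, bridge at x 52 to 76 mm. The roller slides on the foot or just above it.
- mouth (a point): Middle of the gauge's mouth, on its centre line between the front ends of the anvils (gauge x = -39, y = 0 mm), 23.5 mm above the table. The front edges of the two anvils here are rounded, radius 5 mm. Axes as the gauge.
- fixed_face (a point): The long fixed anvil on the left of the gap: middle of its flat gauging face (gauge x = -4.5, y = 15.9 mm), 23.5 mm above the table. The face runs along x from -39 to 30 mm, and from 13 to 34 mm above the table.
- go_anvil: The go anvil: short steel block on the right of the mouth, leaving a 31.8 mm gap to the fixed anvil, centred on y = 0. Point: middle of its gauging face, 23.5 mm above the table (gauge x = -28, y = -15.9 mm); it runs from x = -38 to -18 mm. Axes as the gauge.
- nogo_slot: Slot in the right frame arm that carries the no-go anvil, a steel block leaving a 25 mm gap. Point: gauge x = -4, y = -41.5 mm, 23.5 mm above the table; axes as the gauge. The anvil is clamped tight somewhere along the slot, its front face 0 to 16 mm in +x from this point (not measured). Its front corner stops a good roller with the axis 10 to 12 mm before that face (gauge x -16 to 2 mm).
- kit: White plastic kit block, fixed, 66 x 190 x 22 mm, with three round pockets of 35 mm diameter and 14 mm depth in a row along its y axis, 62 mm apart. Origin: centre of its underside on the table. The pocket at its -y end is empty; the pulley and the bearing sit in the other two, reaching 28 and 20 mm above the table.
- pocket (a point): Centre of the floor of the empty pocket, 8 mm above the table (the pocket's rim is 14 mm higher, at 22 mm).
- wheel: Bystander: black-tyred pressure wheel lying flat, diameter 52 mm, with a short aluminium hub, 26 mm high in all. Origin: its underside.
- grease: Bystander: small closed jar, diameter 48 mm, 50 mm high. Origin: its underside.
- screwdriver: Bystander: screwdriver 200 mm long, lying. Origin: its underside.
- wrench: Bystander: spanner 160 mm long, lying. Origin: its underside.
- caliper: Bystander: sliding caliper 210 mm long, lying. Origin: its underside.
- alcohol: Bystander: white bottle, diameter 66 mm, 170 mm high. Origin: its underside.
- carton: Bystander: cardboard carton 70 x 120 x 55 mm. Origin: its underside.
- pulley: Bystander: aluminium pulley, diameter 30 mm, 20 mm high, in the middle pocket of the kit block. Origin: its underside.
- bearing: Bystander: ball bearing, diameter 32 mm, 12 mm high, in an end pocket of the kit block. Origin: its underside.

How it is judged:
By the outcome, as a careful person would: the job done as asked, in the order asked, and still so for the second after the job is handed in, with the robot touching nothing.
It also fails if it takes over 67 s, if anything falls off the work surface, if the arm or the gripper's body presses on something with over 40 N, if the wrist force passes 120 N, or if a joint passes its speed limit or range.

## Working session

There is one attempt and no reset: what is moved stays moved. The work goes in short steps, Python scripts to look and compute and a shell command to move; the robot and the scene stay as the last step left them, time stands still between calls to the robot, and variables do not carry over. Pictures are saved under pics/ and viewed, and the job is handed in when it is done.

```bash
ls; mkdir -p pics; python3 - <<'E'
from station import r, viewer
import cv2,numpy as np
print(r.get_obs()); print(r.grasp_offset)
for n in("scene","top"):
    p,d=viewer.snapshot(n); cv2.imwrite(f"pics/{n}0.png",p); np.save(f"pics/{n}0.npy",d)
    print(viewer.calibration(n))
E
```

```text
pics
{'t': 0.0, 'q': array([-1.39624980e+00,  1.81534096e-01,  1.60796719e+00,  1.86236870e-05,
        1.35379497e+00, -2.06316306e-01]), 'qvel': array([ 0.00083931,  0.0006398 , -0.00040793, -0.00065024,  0.00038782,
       -0.00122221]), 'joint_efforts': array([ 1.24532740e-03, -4.33868122e+01, -3.41847146e+01,  7.03838118e-02,
        3.83387203e-02, -1.21057874e-04]), 'eef_pos': array([ 0.21365495, -0.53323523,  0.2152338 ]), 'tcp_rot': array([-8.51549177e-04,  9.81922692e-01,  1.89280485e-01,  2.26207955e-05]), 'contact_force': array([0.10264732, 0.23776363, 0.6664874 ]), 'torque': array([-0.01181983, -0.03302581,  0.03140241]), 'gripper_width': 0.9950603553585158}
0.0187
{'vertical_fov': 45.95526842265532, 'cx': 276.94740237258065, 'cy': 211.88744716265703, 'world_from_camera': array([[ 0.36063179, -0.79683659,  0.48476403,  1.12092745],
       [ 0.93268482,  0.30440419, -0.19348672, -0.24975131],
       [ 0.0066131 ,  0.52190952,  0.85297522,  1.02315946],
       [ 0.        ,  0.        ,  0.        ,  1.        ]])}
{'vertical_fov': 57.18372332287784, 'cx': 278.2484361804077, 'cy': 212.1530540386519, 'world_from_camera': array([[ 0.0270473 ,  0.99373746, -0.10841726,  0.47076931],
       [-0.99891466,  0.02275419, -0.04064167, -0.03057741],
       [-0.0379202 ,  0.10939884,  0.99327436,  0.98671195],
       [ 0.        ,  0.        ,  0.        ,  1.        ]])}
```

View pics/scene0.png

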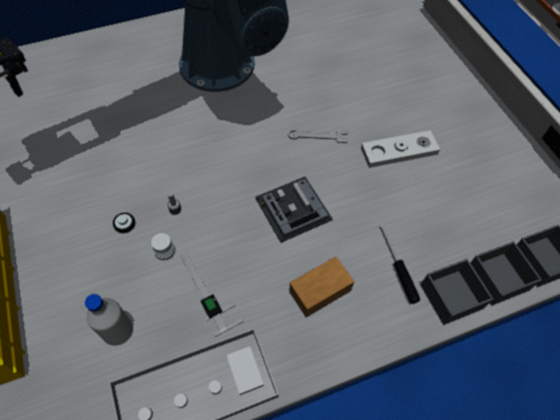

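View pics/top0.png

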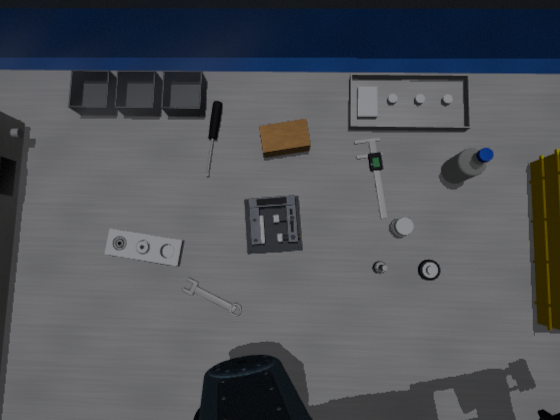

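```bash
cat > h.py <<'E'
import numpy as np, cv2
from station import r, viewer
def cam(n):
    c=viewer.calibration(n); f=210/np.tan(np.radians(c["vertical_fov"])/2); return c,f
def ray(n,u,v,c=None):
    c0,f=cam(n); c=c or c0
    x=(u-c["cx"])/f; y=(v-c["cy"])/f
    if n=="wrist":
        th=np.hypot(x,y); s=np.where(th>1e-9,np.sin(th)/np.maximum(th,1e-9),1.)
        d=np.stack([x*s,-y*s,-np.cos(th)],-1)
    else: d=np.stack([x,-y,-np.ones_like(x)],-1)
    T=c["world_from_camera"]; return T[:3,3], d@T[:3,:3].T
def atz(n,u,v,z,c=None):
    o,d=ray(n,np.asarray(u,float),np.asarray(v,float),c); return o+d*((z-o[2])/d[...,2])[...,None]
def cloud(n,D,c=None):
    v,u=np.mgrid[0:420,0:560]; o,d=ray(n,u.astype(float),v.astype(float),c)
    c0=c or cam(n)[0]; k=-(d@c0["world_from_camera"][:3,:3])[...,2]
    return o+d*(D/k)[...,None]
def proj(n,P,c=None):
    c0,f=cam(n); c=c or c0; T=c["world_from_camera"]; q=(np.asarray(P,float)-T[:3,3])@T[:3,:3]
    x,y,z=q[...,0],-q[...,1],-q[...,2]
    if n=="wrist":
        rr=np.hypot(x,y); th=np.arctan2(rr,z); s=th/np.maximum(rr,1e-12); x,y=x*s,y*s
    else: x,y=x/z,y/z
    return np.stack([x*f+c["cx"],y*f+c["cy"]],-1)
E
python3 - <<'E'
from h import *
D=np.load("pics/top0.npy"); P=cloud("top",D); I=cv2.imread("pics/top0.png")
def blob(u0,u1,v0,v1,z0,z1):
    Q=P[v0:v1,u0:u1].reshape(-1,3); q=Q[(Q[:,2]>z0)&(Q[:,2]<z1)]; print(len(q),np.median(q,0).round(4) if len(q) else '',q.min(0).round(4),q.max(0).round(4)); return q
blob(365,395,255,285,-.01,.01)
blob(365,395,255,285,.05,.09)
blob(365,395,255,285,.015,.09)
g=blob(235,310,185,260,.022,.05)
gf=blob(235,310,185,260,.004,.05)
k=blob(95,190,220,275,.012,.05)
for q in(gf,k):
    rc=cv2.minAreaRect((q[:,:2]*1000).astype(np.float32)); print(rc)
a=cv2.resize(I[180:265,230:320],None,fx=6,fy=6,interpolation=cv2.INTER_CUBIC); cv2.imwrite("pics/g.png",np.clip(a*1.8,0,255))
D=np.load("pics/scene0.npy"); P=cloud("scene",D)
print('scene');blob(165,183,190,218,.05,.09);gf=blob(250,340,170,245,.004,.05);print(cv2.minAreaRect((gf[:,:2]*1000).astype(np.float32)))
blob(160,190,185,218,.015,.09);k=blob(350,450,120,175,.012,.05);print(cv2.minAreaRect((k[:,:2]*1000).astype(np.float32)))
E
```

```text
758 [ 0.4348 -0.2474  0.0006] [ 0.4025 -0.2857 -0.0049] [ 0.4766 -0.2117  0.0088]
37 [ 0.4456 -0.2435  0.0698] [ 0.4403 -0.2509  0.0508] [ 0.4525 -0.2385  0.0737]
129 [ 0.4461 -0.2411  0.0281] [ 0.4317 -0.2588  0.0153] [ 0.4587 -0.2308  0.0737]
1449 [0.5606 0.0219 0.0349] [ 0.4941 -0.0471  0.0222] [0.6162 0.0826 0.0434]
3108 [0.5449 0.0219 0.0119] [ 0.4566 -0.0712  0.004 ] [0.6486 0.1219 0.0434]
1837 [0.4805 0.3513 0.023 ] [0.4346 0.2501 0.0121] [0.5232 0.4464 0.0331]
((553.1279296875, 25.311614990234375), (189.89405822753906, 190.82693481445312), 1.5749447345733643)
((479.6074523925781, 348.6248474121094), (192.1484832763672, 65.94342041015625), 82.35128021240234)
scene
54 [ 0.4492 -0.2469  0.068 ] [ 0.438  -0.2534  0.0505] [ 0.4533 -0.2404  0.0738]
3266 [0.5572 0.0174 0.0209] [ 0.4014 -0.1085  0.004 ] [0.67   0.1681 0.0444]
((540.6771240234375, 29.6729736328125), (224.96185302734375, 213.14747619628906), 69.19404602050781)
181 [ 0.4502 -0.2469  0.03  ] [ 0.4322 -0.2614  0.0152] [ 0.4617 -0.2326  0.0738]
1610 [0.4843 0.3454 0.0231] [0.4327 0.2472 0.012 ] [0.5245 0.4452 0.0365]
((478.9612731933594, 346.7536315917969), (192.82728576660156, 72.9871826171875), 81.9650650024414)[ WARN:0@0.914] global loadsave.cpp:1063 imwrite_ Unsupported depth image for selected encoder is fallbacked to CV_8U.
```

View pics/g.png

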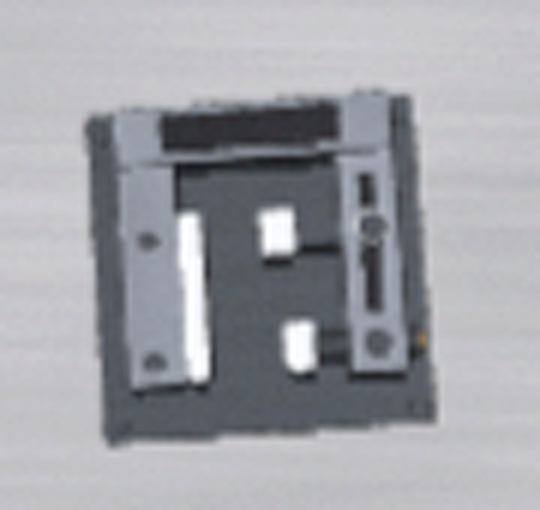

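```bash
python3 - <<'E'
from h import *
c,f=cam("wrist"); o=r.get_obs(); print(f,c["cx"],c["cy"]); 
from scipy.spatial.transform import Rotation as R
Rt=R.from_quat(np.roll(o["tcp_rot"],-1)).as_matrix()
T=c["world_from_camera"]; print(Rt.T@(T[:3,3]-o["eef_pos"])); print((Rt.T@T[:3,:3]).round(3))
p,d=viewer.snapshot("wrist"); cv2.imwrite("pics/w0.png",p); print(proj("wrist",[0.4475,-.245,.07],c))
E
```

```text
325.19226210127806 284.1349908828362 216.28089849649444
[ 0.0834343   0.00048303 -0.16757018]
[[ 0.     0.948  0.32 ]
 [ 1.    -0.    -0.   ]
 [-0.     0.32  -0.948]]
[120.80214216 -80.05632889]
```

View pics/w0.png

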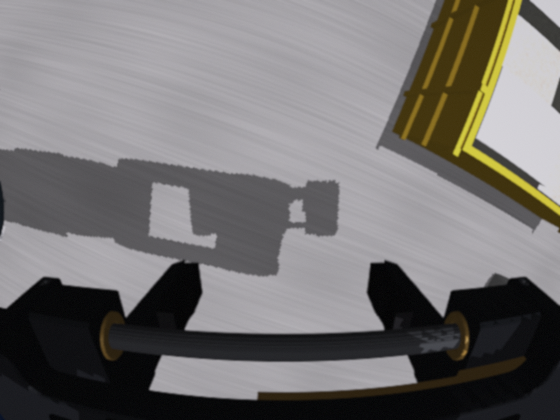

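```bash
python3 - <<'E'
from h import *
def c(u,v): return (u/6+230,v/6+180)
A=atz("top",*c(119,165),.034);B=atz("top",*c(132,387),.034);C=atz("top",*c(405,374),.034);d=A-B
print(A,B,C,np.degrees(np.arctan2(d[1],d[0])),np.degrees(np.arctan2(-(B-C)[0],(B-C)[1])))
for p in[(190,383),(207,378),(290,374),(316,364),(290,320),(262,208),(293,208),(268,254),(293,250),(180,215)]: print(p,atz("top",*c(*p),.034)[:2])
E
```

```text
[0.58482954 0.0797857  0.034     ] [0.49282471 0.07116829 0.034     ] [ 0.50107555 -0.04106746  0.034     ] 5.350859153094431 4.204450610845693
(190, 383) [0.49509107 0.047267  ]
(207, 378) [0.49732567 0.04031704]
(290, 374) [0.49985314 0.00616661]
(316, 364) [ 0.5042317  -0.00442205]
(290, 320) [0.52205771 0.0067673 ]
(262, 208) [0.56820662 0.01964242]
(293, 208) [0.56850439 0.00677872]
(268, 254) [0.54913355 0.01661415]
(293, 250) [0.5510406  0.00630876]
(180, 215) [0.56449695 0.0536383 ]
```

```bash
cat > plan.py <<'E'
from h import *
from scipy.spatial.transform import Rotation as R
def plan(tx,ty,tz,phi=None,n=None,step=.03,g=.05,out=True):
    o=r.get_obs(); Rt=R.from_quat(np.roll(o["tcp_rot"],-1)).as_matrix(); p=np.degrees(np.arctan2(Rt[1,0],Rt[0,0]))
    d=np.array([tx,ty,tz])-o["eef_pos"]; dphi=0 if phi is None else phi-p
    n=n or int(np.ceil(max(np.linalg.norm(d)/step,abs(np.radians(dphi))/.115,1))); s=-np.radians(dphi)/n
    print("pos",o["eef_pos"].round(4),"phi",p.round(2),"tilt",np.degrees(np.arccos(-Rt[2,2])).round(2),"n",n)
    for i in range(n):
        a=np.radians(p+dphi*(i)/n); w=d/n
        t=[w@[np.cos(a),np.sin(a),0],w@[np.sin(a),-np.cos(a),0],-w[2]]
        if out: print([*np.round(t,4).tolist(),round(s,4),g],end=",")
    print()
E
python3 - <<'E'
from plan import *
plan(.4475,-.245,.16,94.9)
E
```

```text
pos [ 0.2136 -0.5334  0.2154] phi 21.81 tilt 0.08 n 13
[0.0249, -0.0139, 0.0043, np.float64(-0.0981), 0.05],[0.0262, -0.0114, 0.0043, np.float64(-0.0981), 0.05],[0.0272, -0.0088, 0.0043, np.float64(-0.0981), 0.05],[0.0279, -0.0061, 0.0043, np.float64(-0.0981), 0.05],[0.0284, -0.0033, 0.0043, np.float64(-0.0981), 0.05],[0.0286, -0.0005, 0.0043, np.float64(-0.0981), 0.05],[0.0285, 0.0023, 0.0043, np.float64(-0.0981), 0.05],[0.0281, 0.0051, 0.0043, np.float64(-0.0981), 0.05],[0.0275, 0.0078, 0.0043, np.float64(-0.0981), 0.05],[0.0266, 0.0104, 0.0043, np.float64(-0.0981), 0.05],[0.0254, 0.013, 0.0043, np.float64(-0.0981), 0.05],[0.024, 0.0154, 0.0043, np.float64(-0.0981), 0.05],[0.0224, 0.0177, 0.0043, np.float64(-0.0981), 0.05],
```

```bash
sed -i 's/round(s,4)/float(round(s,4))/' plan.py
python3 -m handwheel '[[[0.025,-0.014,0.0043,-0.098,0.05],[0.026,-0.0114,0.0043,-0.098,0.05],[0.027,-0.0088,0.0043,-0.098,0.05],[0.028,-0.006,0.0043,-0.098,0.05],[0.0285,-0.0033,0.0043,-0.098,0.05],[0.0285,-0.0005,0.0043,-0.098,0.05],[0.0285,0.0023,0.0043,-0.098,0.05],[0.028,0.005,0.0043,-0.098,0.05],[0.0275,0.0078,0.0043,-0.098,0.05],[0.0265,0.0104,0.0043,-0.098,0.05],[0.0255,0.013,0.0043,-0.098,0.05],[0.024,0.0154,0.0043,-0.098,0.05],[0.0225,0.0177,0.0043,-0.098,0.05],[0,0,0,0,0.05],[0,0,0,0,0.05]]]'
python3 - <<'E'
from plan import *
c,f=cam("wrist");p,d=viewer.snapshot("wrist");cv2.imwrite("pics/w1.png",p);np.save("pics/w1.npy",d);np.save("pics/w1T.npy",c["world_from_camera"])
plan(.4475,-.245,.16,94.9)
P=cloud("wrist",d,c);q=P[(P[...,2]>.045)&(P[...,2]<.085)&(abs(P[...,0]-.4475)<.025)&(abs(P[...,1]+.245)<.025)];print(len(q),q.min(0),q.max(0),np.median(q,0))
print(proj("wrist",[.4475,-.245,.07],c))
E
```

```text
t: 1.4
eef_pos: [0.4478, -0.2443, 0.1597]
tcp_rot: [-0.001, 0.676, 0.737, -0.0]
contact_force: [0.1, -0.7, -0.2]
gripper_width: 0.565
pos [ 0.4474 -0.2453  0.16  ] phi 94.82 tilt 0.04 n 1
[0.0003, 0.0001, -0.0, -0.0015, 0.05],
305 [ 0.44004011 -0.25380731  0.04554291] [ 0.45324066 -0.24017375  0.07065467] [ 0.44662344 -0.24436405  0.06847512]
[283.6352231 212.6722343]
```

View pics/w1.png

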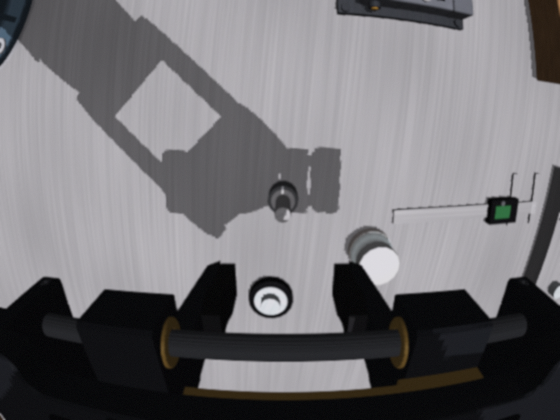

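```bash
python3 - <<'E'
from h import *
I=cv2.imread("pics/w1.png");cv2.imwrite("pics/w1z.png",cv2.resize(I[170:235,245:320],None,fx=8,fy=8,interpolation=cv2.INTER_CUBIC))
c,f=cam("wrist");c["world_from_camera"]=np.load("pics/w1T.npy")
P=cloud("wrist",np.load("pics/w1.npy"),c);q=P[(P[...,2]>.066)&(P[...,2]<.075)&(abs(P[...,0]-.4475)<.025)&(abs(P[...,1]+.245)<.025)];print(len(q),q.mean(0),q.min(0),q.max(0))
E
```

```text
205 [ 0.44686252 -0.24663789  0.06889594] [ 0.44028611 -0.25380731  0.06612853] [ 0.45324066 -0.24032857  0.07065467]
```

View pics/w1z.png

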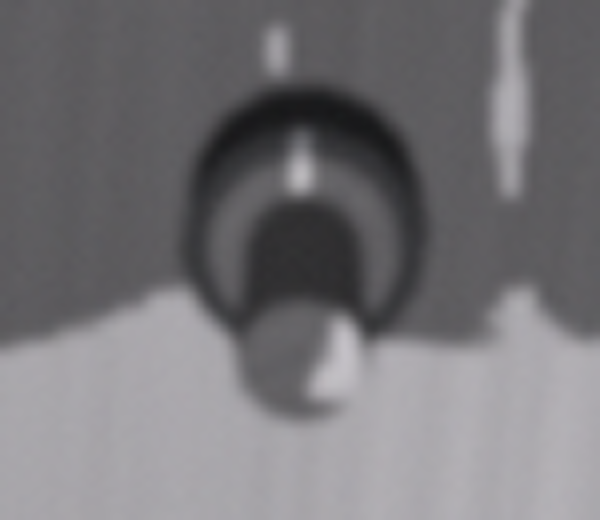

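```bash
python3 -m handwheel '[[[-0.0016,-0.0006,0.026,0,0.05],[0,0,0.026,0,0.04],[0,0,0.026,0,0.04],[0,0,0.026,0,0.04],[0,0,0.026,0,0.04],[0,0,0,0,0.03],[0,0,0,0,0.0],[0,0,0,0,0.0],[0,0,0,0,0.0],[0,0,0,0,0.0]]]' 40
python3 - <<'E'
from plan import *
plan(.447,-.2466,.03,94.9)
E
```

```text
t: 2.28
eef_pos: [0.4481, -0.2485, 0.0321]
tcp_rot: [0.002, 0.677, 0.736, -0.0]
contact_force: [-0.0, -0.2, 3.0]
gripper_width: 0.146
pos [ 0.4481 -0.2485  0.0321] phi 94.78 tilt 0.19 n 1
[0.002, -0.0009, 0.0021, -0.002, 0.05],
```

```bash
python3 -m handwheel '[[[0,0,0,0,0],[0,0,0,0,0]]]' 
python3 - <<'E'
from plan import *
for i in range(3): o=r.get_obs(); print(o["eef_pos"].round(4),o["contact_force"].round(2),o["gripper_width"])
c,f=cam("wrist");p,d=viewer.snapshot("wrist");cv2.imwrite("pics/w2.png",p)
o=r.get_obs(); print(o["eef_pos"].round(4),o["contact_force"].round(2),o["gripper_width"])
E
```

```text
t: 2.45
eef_pos: [0.4481, -0.2484, 0.032]
tcp_rot: [0.002, 0.677, 0.736, -0.0]
contact_force: [-1.3, -1.1, 6.4]
gripper_width: 0.14
[ 0.4481 -0.2484  0.032 ] [-1.35 -1.09  6.4 ] 0.14035281496384702
[ 0.4481 -0.2484  0.032 ] [-1.35 -1.09  6.4 ] 0.14035281496384702
[ 0.4481 -0.2484  0.032 ] [-1.35 -1.09  6.4 ] 0.14035281496384702
[ 0.4481 -0.2485  0.032 ] [-2.52 -0.33  7.59] 0.14594012811430515
```

View pics/w2.png

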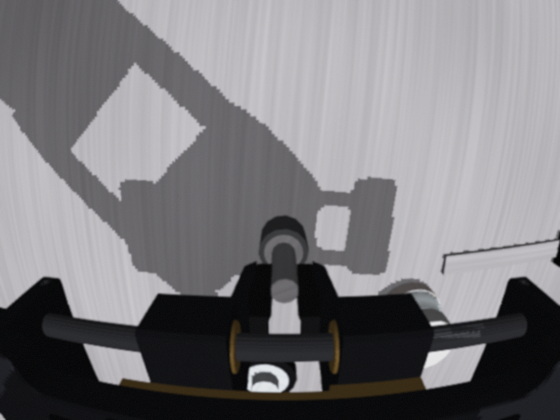

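```bash
python3 -m handwheel '[[[0,0,-0.003,0,0],[0,0,-0.01,0,0],[0,0,-0.03,0,0],[0,0,-0.03,0,0],[0,0,0,0,0],[0,0,0,0,0],[0,0,0,0,0]]]' 
python3 - <<'E'
from plan import *
o=r.get_obs(); print(o["eef_pos"].round(4),o["contact_force"].round(2),o["gripper_width"],o["torque"])
c,f=cam("wrist");p,d=viewer.snapshot("wrist");cv2.imwrite("pics/w3.png",p)
o=r.get_obs(); print(o["eef_pos"].round(4),o["contact_force"].round(2),o["gripper_width"])
E
```

```text
t: 3.08
eef_pos: [0.4467, -0.2468, 0.103]
tcp_rot: [-0.0, 0.677, 0.736, 0.0]
contact_force: [0.5, 0.5, -2.2]
gripper_width: 0.144
[ 0.4467 -0.2468  0.103 ] [ 0.46  0.47 -2.17] 0.14356591060473617 [-0.01982612 -0.07980166 -0.0313374 ]
[ 0.4462 -0.2464  0.1022] [ 0.13  0.16 -2.27] 0.1417396405051622
```

View pics/w3.png

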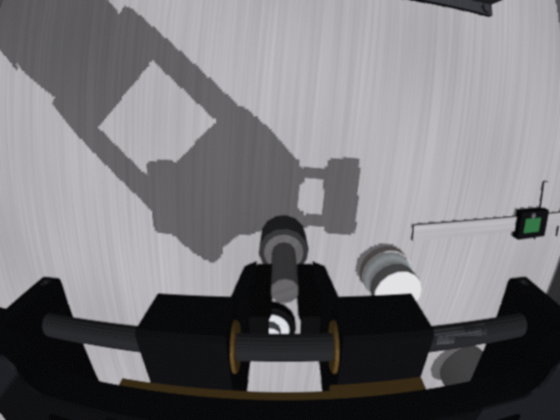

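```bash
python3 - <<'E'
from plan import *
plan(.537,-.05,.125,94.9)
c,f=cam("wrist");o=r.get_obs();R_=R.from_quat(np.roll(o["tcp_rot"],-1)).as_matrix()
for h in(-.038,.006,.032): 
    print(h,proj("wrist",o["eef_pos"]+R_@[0,0,h],c), proj("wrist",o["eef_pos"]+R_@[.007,0,h],c),proj("wrist",o["eef_pos"]+R_@[0.015,0,h],c))
E
```

```text
pos [ 0.4462 -0.2464  0.1022] phi 94.82 tilt 0.12 n 8
[0.0235, 0.0134, -0.0029, -0.0002, 0.05],[0.0235, 0.0134, -0.0029, -0.0002, 0.05],[0.0235, 0.0134, -0.0029, -0.0002, 0.05],[0.0235, 0.0134, -0.0029, -0.0002, 0.05],[0.0235, 0.0134, -0.0029, -0.0002, 0.05],[0.0235, 0.0134, -0.0029, -0.0002, 0.05],[0.0235, 0.0134, -0.0029, -0.0002, 0.05],[0.0235, 0.0134, -0.0029, -0.0002, 0.05],
-0.038 [283.70301418 295.58469898] [283.69845468 282.81679335] [283.69360049 267.4712009 ]
0.006 [283.79180623 255.38738615] [283.79060458 244.54512892] [283.78951803 231.75586887]
0.032 [283.82985657 238.51406532] [283.8295792  228.66899703] [283.82949184 217.13394062]
```

```bash
python3 -m handwheel '[[[0.0235,0.0134,-0.003,0,0],[0.0235,0.0134,-0.003,0,0],[0.0235,0.0134,-0.003,0,0],[0.0235,0.0134,-0.003,0,0],[0.0235,0.0134,-0.003,0,0],[0.0235,0.0134,-0.003,0,0],[0.0235,0.0134,-0.003,0,0],[0.0235,0.0134,-0.003,0,0],[0,0,0,0,0],[0,0,0,0,0],[0,0,0,0,0]]]' 
python3 - <<'E'
from plan import *
o=r.get_obs(); print(o["eef_pos"].round(4),o["contact_force"].round(2),o["qvel"].round(4))
c,f=cam("wrist");p,d=viewer.snapshot("wrist");cv2.imwrite("pics/w4.png",p);np.save("pics/w4.npy",d);np.save("pics/w4T.npy",c["world_from_camera"])
cv2.imwrite("pics/w4z.png",cv2.resize(p[60:260,180:400],None,fx=3.6,fy=3,interpolation=cv2.INTER_CUBIC)[:600])
E
```

```text
t: 4.05
eef_pos: [0.537, -0.0508, 0.1258]
tcp_rot: [-0.001, 0.677, 0.736, -0.001]
contact_force: [-0.2, 0.4, -2.0]
gripper_width: 0.142
[ 0.537  -0.0508  0.1258] [-0.21  0.37 -2.05] [-0.0229 -0.0087  0.001  -0.0004  0.0005  0.0022]
```

View pics/w4.png

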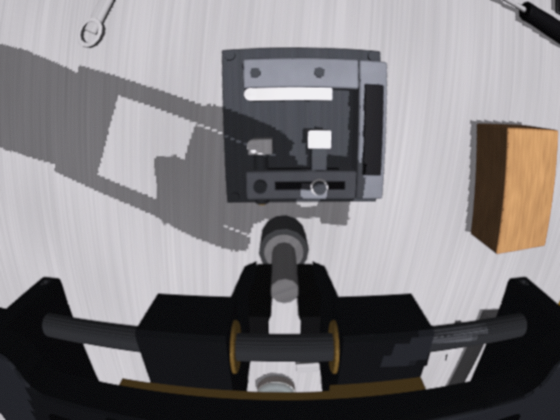

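```bash
python3 - <<'E'
from h import *
I=cv2.imread("pics/w4.png");cv2.imwrite("pics/w4z.png",np.clip(cv2.resize(I[60:210,210:400],None,fx=4,fy=4,interpolation=cv2.INTER_CUBIC).astype(float)*1.5,0,255).astype(np.uint8))
E
```

```text
(no output)
```

View pics/w4z.png

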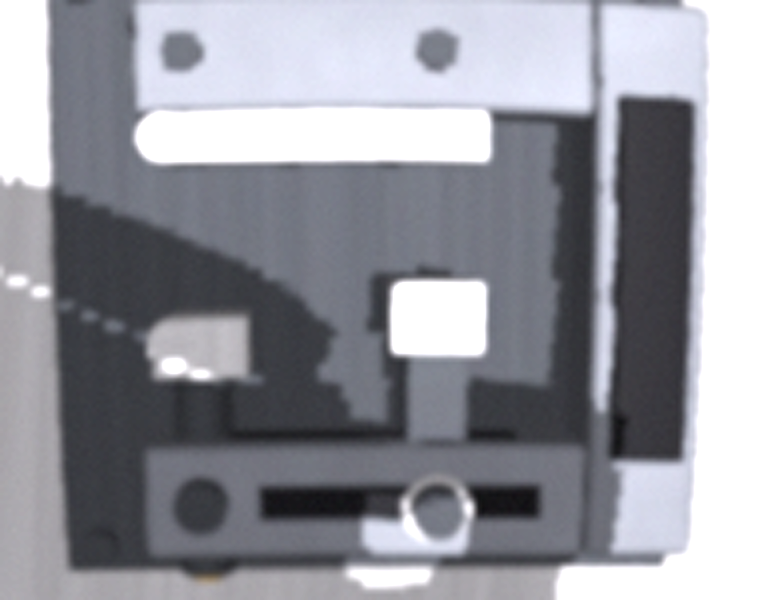

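```bash
cat > fitg.py <<'E'
from h import *
from scipy.optimize import least_squares
c,f=cam("wrist");c["world_from_camera"]=np.load("pics/w4T.npy")
Y=[(200,162,15.9),(300,163,15.9),(480,163,15.9),(200,108,25),(400,109,25),(560,112,25),(160,447,-42),(300,445,-42),(570,443,-42),(160,556,-66),(300,556,-66),(570,555,-66),(180,314,-15.9),(240,314,-15.9)]
X=[(135,137,-39),(492,137,30),(249,345,-18),(148,350,-38),(598,50,52),(606,500,52),(706,50,76),(691,500,76)]
F=[(54,150,-62),(62,380,-62),(69,540,-62)]
def w(L,z): L=np.array(L,float); return atz("wrist",210+L[:,0]/4-.375,60+L[:,1]/4-.375,z,c)[:,:2],L[:,2]/1000
wy,ty=w(Y,.034);wx,tx=w(X,.034);wf,tf=w(F,.008)
def G(p,q): a=p[2];R_=np.array([[np.cos(a),-np.sin(a)],[np.sin(a),np.cos(a)]]);return (q-p[:2])@R_
def res(p): return np.r_[G(p,wy)[:,1]-ty,G(p,wx)[:,0]-tx,G(p,wf)[:,0]-tf]*1000
s=least_squares(res,[.54,.024,.085],loss="soft_l1")
p=s.x
if __name__=="__main__":
    print(p,np.degrees(p[2]),res(p).round(2))
    print("nogo front x", G(p,w([(388,300,0),(388,340,0)],.034)[0])*1000, G(p,w([(250,345,0)],.034)[0])*1000)
    a=p[2];print("mouth world",p[:2]+np.array([np.cos(a),np.sin(a)])*-.039)
E
python3 fitg.py
```

```text
[0.53839338 0.02631263 0.10052055] 5.7594030241945555 [-0.77 -1.44 -1.41  0.95  0.15  0.22 -0.17 -0.33 -0.19  0.82  0.33 -0.06
  0.73  0.42 -0.68  0.35 -0.14 -0.4  -0.19  3.19 -1.65 -2.18  1.19  0.87
  0.33]
nogo front x [[  9.58635992 -13.06180734]
 [  9.5533491  -21.11303611]] [[-17.94118464 -21.76705522]]
mouth world [0.49959025 0.02239893]
```

```bash
sed -i 's/,(598,50,52),(606,500,52),(706,50,76),(691,500,76)\]/]/' fitg.py; python3 fitg.py; python3 - <<'E'
from h import *
I=cv2.imread("pics/w4.png");cv2.imwrite("pics/w4r.png",cv2.resize(I[205:310,235:335],None,fx=6,fy=6,interpolation=cv2.INTER_CUBIC)[:600])
from scipy.spatial.transform import Rotation as R
o=r.get_obs();c,f=cam("wrist");R_=R.from_quat(np.roll(o["tcp_rot"],-1)).as_matrix()
print(o["eef_pos"])
for X in (0,.002,.003):
  t=np.linspace(0,2*np.pi,5)[:4]
  for rr,h in((.007,-.038),(.015,.006),(.015,.032)):
    print(X,h,((proj("wrist",o["eef_pos"]+np.stack([X+rr*np.cos(t),rr*np.sin(t),0*t+h],-1)@R_.T,c)-[235,205])*6).round(0).tolist())
E
```

```text
[0.53866437 0.02634866 0.0965582 ] 5.532377432457715 [-0.88 -1.48 -1.3   0.84  0.19  0.38 -0.33 -0.37 -0.01  0.66  0.29  0.12
  0.6   0.33 -1.03 -0.   -0.33 -0.59  0.83  0.72  0.33]
nogo front x [[  9.36484304 -13.03345645]
 [  9.36373414 -21.08475282]] [[-18.12799233 -21.84770931]]
mouth world [0.49984603 0.02258874]
[ 0.53703534 -0.05129377  0.12599859]
0 -0.038 [[292.0, 467.0], [382.0, 544.0], [293.0, 617.0], [203.0, 544.0]]
0 0.006 [[293.0, 161.0], [445.0, 302.0], [293.0, 435.0], [141.0, 302.0]]
0 0.032 [[293.0, 73.0], [429.0, 201.0], [293.0, 323.0], [158.0, 201.0]]
0.002 -0.038 [[292.0, 445.0], [383.0, 522.0], [293.0, 596.0], [202.0, 522.0]]
0.002 0.006 [[293.0, 141.0], [446.0, 284.0], [293.0, 418.0], [140.0, 284.0]]
0.002 0.032 [[293.0, 56.0], [429.0, 185.0], [293.0, 307.0], [157.0, 184.0]]
0.003 -0.038 [[292.0, 433.0], [383.0, 511.0], [293.0, 586.0], [202.0, 511.0]]
0.003 0.006 [[293.0, 132.0], [446.0, 275.0], [293.0, 410.0], [140.0, 275.0]]
0.003 0.032 [[293.0, 47.0], [429.0, 176.0], [293.0, 299.0], [157.0, 176.0]]
```

View pics/w4r.png

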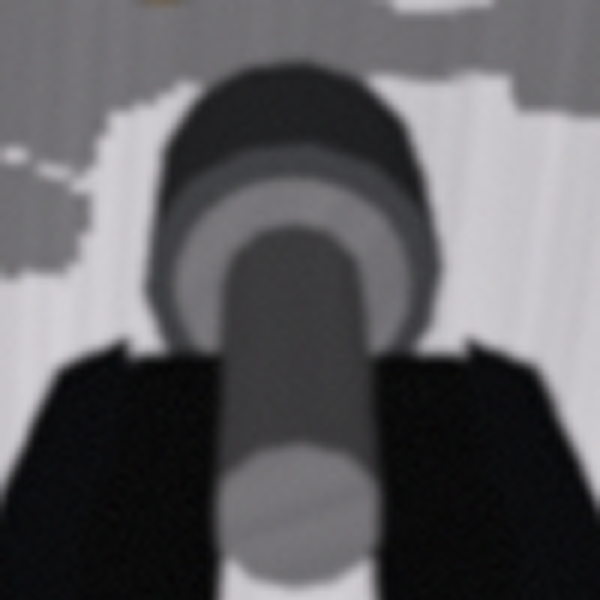

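```bash
python3 - <<'E'
from h import *
c,f=cam("wrist");c["world_from_camera"]=np.load("pics/w4T.npy")
D=np.load("pics/w4.npy")
P=cloud("wrist",D,c)
for u,v in((284,290),(284,297),(284,237),(270,245),(284,224),(300,85),(300,71),(290,110),(320,142),(265,190),(230,120)): print(u,v,D[v,u].round(4),P[v,u].round(4))
E
```

```text
284 290 0.1491 [ 0.537  -0.0481  0.1631]
284 297 0.1504 [ 0.5373 -0.052   0.163 ]
284 237 0.1878 [ 0.5361 -0.0393  0.1192]
270 245 0.1893 [ 0.5284 -0.045   0.1194]
284 224 0.1941 [ 0.5356 -0.0343  0.1109]
300 85 0.24 [0.5405 0.0534 0.0332]
300 71 0.2365 [0.5395 0.0647 0.033 ]
290 110 0.2697 [0.5348 0.0328 0.0086]
320 142 0.2538 [0.5605 0.0094 0.0338]
265 190 0.2619 [ 0.5199 -0.0328  0.0385]
230 120 0.2739 [0.4832 0.0203 0.007 ]
```

```bash
cat > gp.py <<'E'
from plan import *
from fitg import p
P0=np.array([0.53866,0.02635]);PSI=0.0966
def tcp_for(gx,gy,off=(.0018,.0004)):   # roller axis at gauge gx,gy (m); tool x=gauge y, tool y=gauge x
    a=PSI;R_=np.array([[np.cos(a),-np.sin(a)],[np.sin(a),np.cos(a)]]);return P0+R_@[gx-off[1],gy-off[0]]
def roller(off=(.0018,.0004)):
    o=r.get_obs();a=PSI;R_=np.array([[np.cos(a),-np.sin(a)],[np.sin(a),np.cos(a)]]);fc=o["contact_force"];fg=R_.T@fc[:2]
    g=(o["eef_pos"][:2]-P0)@R_+[off[1],off[0]]
    print("t %.2f roller gauge mm %s z %.4f Fg %s Fz %.1f"%(o["t"],(g*1000).round(2),o["eef_pos"][2],fg.round(2),fc[2]),o["torque"].round(2), "w",o["gripper_width"].round(3))
E
python3 - <<'E'
from gp import *
t=tcp_for(-.08,-.0002);print(t);plan(*t,.1,95.53)
E
```

```text
[0.45882774 0.01660476]
pos [ 0.537  -0.0513  0.126 ] phi 94.79 tilt 0.14 n 4
[0.0185, -0.0181, 0.0065, -0.0032, 0.05],[0.0186, -0.018, 0.0065, -0.0032, 0.05],[0.0187, -0.0179, 0.0065, -0.0032, 0.05],[0.0187, -0.0179, 0.0065, -0.0032, 0.05],
```

```bash
python3 -m handwheel '[[[0.0185,-0.018,0.0065,-0.0032,0],[0.0186,-0.018,0.0065,-0.0032,0],[0.0187,-0.018,0.0065,-0.0032,0],[0.0187,-0.018,0.0065,-0.0032,0],[0,0,0.015,0,0],[0,0,0.015,0,0],[0,0,0.015,0,0],[0,0,0.005,0,0],[0,0,0,0,0],[0,0,0,0,0]]]' 
python3 - <<'E'
from gp import *
roller()
c,f=cam("wrist");p_,d=viewer.snapshot("wrist");cv2.imwrite("pics/w5.png",p_);np.save("pics/w5T.npy",c["world_from_camera"]);np.save("pics/w5.npy",d)
roller(); plan(*tcp_for(-.08,-.0002),.05,95.53)
E
```

```text
t: 4.93
eef_pos: [0.4596, 0.0163, 0.0512]
tcp_rot: [-0.0, 0.673, 0.74, -0.0]
contact_force: [0.7, -0.1, -2.2]
gripper_width: 0.144Traceback (most recent call last):
  File "<stdin>", line 2, in <module>
  File "gp.py", line 9, in roller
    print("t %.2f roller gauge mm %s z %.4f Fg %s Fz %.1f"%(o["t"],(g*1000).round(2),o["eef_pos"][2],fg.round(2),fc[2]),o["torque"].round(2), "w",o["gripper_width"].round(3))
                                                                                                                                                  ^^^^^^^^^^^^^^^^^^^^^^^^
AttributeError: 'float' object has no attribute 'round'
```

```bash
sed -i 's/o\["gripper_width"\].round(3)/round(o["gripper_width"],3)/' gp.py
python3 - <<'E'
from gp import *
roller()
c,f=cam("wrist");p_,d=viewer.snapshot("wrist");cv2.imwrite("pics/w5.png",p_);np.save("pics/w5T.npy",c["world_from_camera"]);np.save("pics/w5.npy",d)
roller(); plan(*tcp_for(-.08,-.0002),.05,95.53)
E
```

```text
t 4.93 roller gauge mm [-79.26  -0.58] z 0.0512 Fg [ 0.72 -0.13] Fz -2.2 [-0.06 -0.1  -0.  ] w 0.144
t 4.98 roller gauge mm [-78.71  -0.63] z 0.0517 Fg [ 0.19 -0.56] Fz -1.1 [-0.07 -0.08 -0.03] w 0.144
pos [0.4602 0.0163 0.0517] phi 95.49 tilt 0.03 n 1
[0.0004, -0.0013, 0.0017, -0.0007, 0.05],
```

View pics/w5.png

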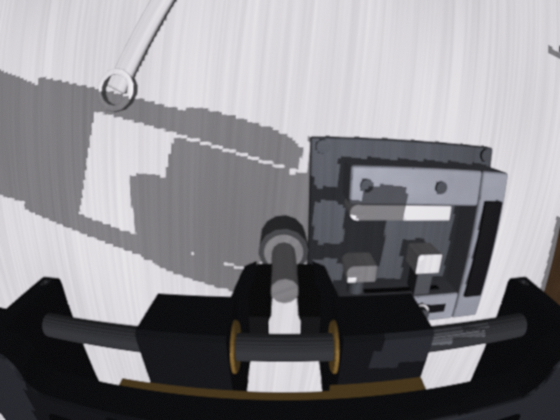

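```bash
python3 - <<'E'
from h import *
I=cv2.imread("pics/w5.png");cv2.imwrite("pics/w5z.png",cv2.resize(I[150:300,320:510],None,fx=4,fy=4,interpolation=cv2.INTER_CUBIC))
E
```

```text
(no output)
```

View pics/w5z.png

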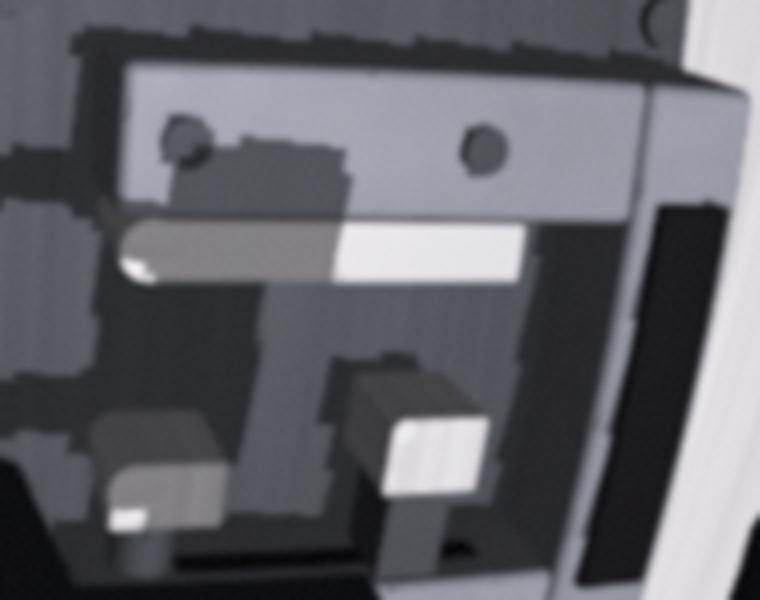

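```bash
python3 - <<'E'
from gp import *
c,f=cam("wrist");c["world_from_camera"]=np.load("pics/w5T.npy")
a=PSI;R_=np.array([[np.cos(a),-np.sin(a)],[np.sin(a),np.cos(a)]])
for n,L in dict(fixed=[(160,283),(340,283),(515,284)],arm25=[(140,218),(400,220),(620,222)],go=[(140,466),(200,464),(222,462)],nogo_m9=[(405,421),(487,418)],xs_m18_30=[(227,465),(526,230)],nogof=[(390,440),(384,480)]).items():
    L=np.array(L,float);q=atz("wrist",320+L[:,0]/4-.375,150+L[:,1]/4-.375,.034,c)[:,:2];print(n,((q-P0)@R_*1000).round(2).tolist())
I=cv2.imread("pics/w5.png");cv2.imwrite("pics/w5r.png",cv2.resize(I[205:310,235:335],None,fx=6,fy=6,interpolation=cv2.INTER_CUBIC)[:600])
E
```

```text
fixed [[-33.17, 15.52], [-3.38, 15.43], [28.86, 15.12]]
arm25 [[-37.04, 25.89], [5.77, 25.89], [48.26, 26.03]]
go [[-33.78, -15.94], [-23.65, -15.85], [-19.9, -15.6]]
nogo_m9 [[12.06, -9.12], [28.01, -9.16]]
xs_m18_30 [[-18.96, -16.18], [29.38, 24.44]]
nogof [[9.84, -12.57], [10.05, -20.19]]
```

View pics/w5r.png

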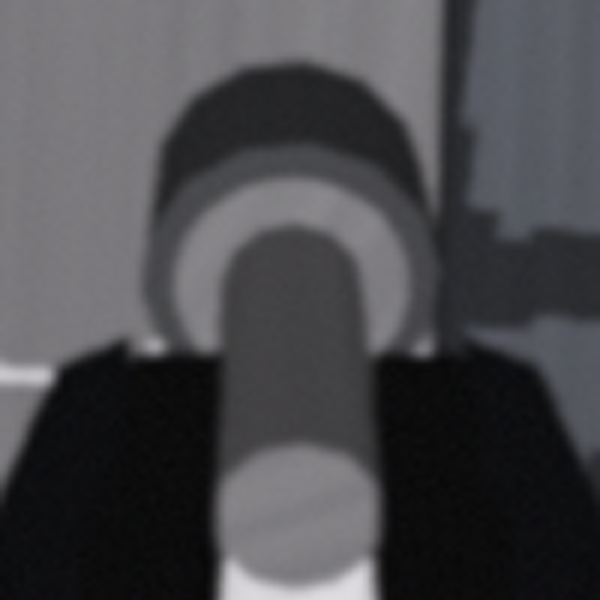

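```bash
python3 -m handwheel '[[[0.0004,0,0.003,0,0],[0,0,0.003,0,0],[0,0,0.003,0,0],[0,0.004,0,0,0],[0,0.004,0,0,0],[0,0.004,0,0,0],[0,0.004,0,0,0],[0,0.004,0,0,0],[0,0,0,0,0],[0,0,0,0,0],[0,0,0,0,0]]]' 
python3 - <<'E'
from gp import *
roller(); plan(*tcp_for(-.06,-.0002),.042,95.53)
E
```

```text
t: 5.9
eef_pos: [0.4795, 0.0193, 0.0421]
tcp_rot: [-0.0, 0.672, 0.741, -0.0]
contact_force: [0.3, -0.2, -1.7]
gripper_width: 0.142
t 5.90 roller gauge mm [-59.2   0.5] z 0.0421 Fg [ 0.25 -0.26] Fz -1.7 [-0.07 -0.08 -0.05] w 0.142
pos [0.4795 0.0193 0.0421] phi 95.56 tilt 0.02 n 1
[-0.0007, -0.0008, 0.0001, 0.0004, 0.05],
```

```bash
for i in 1 2 3; do python3 -m handwheel '[[[0,0,0,0,0]]]' >/dev/null; python3 -c "
from gp import *
roller()"; done
```

```text
t 5.98 roller gauge mm [-59.28   0.52] z 0.0421 Fg [1.48 0.13] Fz -2.5 [-0.01 -0.08  0.06] w 0.144
t 6.07 roller gauge mm [-59.22   0.45] z 0.0422 Fg [0.06 0.56] Fz -1.8 [-0.06 -0.02 -0.01] w 0.148
t 6.15 roller gauge mm [-59.15   0.43] z 0.0422 Fg [0.7  0.93] Fz -1.1 [-0.04 -0.07 -0.01] w 0.142
```

```bash
for i in 1 2 3; do python3 -m handwheel '[[[-0.00015,0.0025,0,0,0],[0,0.0025,0,0,0]]]' >/dev/null; python3 -c "
from gp import *
roller()"; done
```

```text
t 6.32 roller gauge mm [-53.87   0.24] z 0.0423 Fg [ 0.1  -0.21] Fz -1.0 [ 0.   -0.06  0.02] w 0.143
t 6.48 roller gauge mm [-4.858e+01  3.000e-02] z 0.0423 Fg [ 0.17 -0.19] Fz -1.8 [-0.   -0.05  0.04] w 0.146
t 6.65 roller gauge mm [-4.371e+01 -4.000e-02] z 0.0422 Fg [-0.66 -0.33] Fz -2.3 [-0.   -0.08 -0.  ] w 0.146
```

```bash
for i in 1 2 3 4; do python3 -m handwheel '[[[0,0.002,0,0,0],[0,0.002,0,0,0]]]' >/dev/null; python3 -c "
from gp import *
roller()"; done
```

```text
t 6.82 roller gauge mm [-3.979e+01  2.000e-02] z 0.0422 Fg [-0.32 -0.2 ] Fz -1.2 [-0.02 -0.07 -0.04] w 0.145
t 6.98 roller gauge mm [-3.587e+01  2.000e-02] z 0.0422 Fg [ 0.33 -0.06] Fz -2.4 [-0.05 -0.1   0.03] w 0.146
t 7.15 roller gauge mm [-3.186e+01 -2.000e-02] z 0.0422 Fg [ 0.23 -0.4 ] Fz -2.7 [-0.04 -0.09 -0.02] w 0.142
t 7.32 roller gauge mm [-2.786e+01 -2.000e-02] z 0.0422 Fg [-0.69  0.7 ] Fz -1.4 [-0.04 -0.05 -0.02] w 0.144
```

```bash
for i in 1 2 3 4; do python3 -m handwheel '[[[0,0.002,0,0,0],[0,0.002,0,0,0]]]' >/dev/null; python3 -c "
from gp import *
roller()"; done; for i in 1 2 3; do python3 -m handwheel '[[[0,0.001,0,0,0]]]' >/dev/null; python3 -c "
from gp import *
roller()"; done
```

```text
t 7.48 roller gauge mm [-2.381e+01 -2.000e-02] z 0.0422 Fg [0.09 0.17] Fz -1.5 [-0.05 -0.14  0.  ] w 0.138
t 7.65 roller gauge mm [-19.84  -0.03] z 0.0422 Fg [-0.04  0.83] Fz -2.6 [-0.02 -0.12  0.05] w 0.141
t 7.82 roller gauge mm [-15.83  -0.03] z 0.0422 Fg [0.16 0.31] Fz -1.9 [-0.07 -0.1  -0.  ] w 0.143
t 7.98 roller gauge mm [-11.84  -0.03] z 0.0422 Fg [-0.11 -1.13] Fz -2.3 [-0.09 -0.09 -0.01] w 0.143
t 8.07 roller gauge mm [-10.69  -0.06] z 0.0423 Fg [-0.17 -0.2 ] Fz -1.1 [-0.02 -0.12  0.04] w 0.144
t 8.15 roller gauge mm [-9.88 -0.01] z 0.0422 Fg [-0.28 -0.67] Fz -1.2 [-0.01 -0.09 -0.03] w 0.141
t 8.23 roller gauge mm [-8.97 -0.01] z 0.0422 Fg [-0.86 -0.24] Fz -2.4 [-0.04 -0.12 -0.  ] w 0.141
```

```bash
for i in 1 2 3 4; do python3 -m handwheel '[[[0,0.001,0,0,0]]]' >/dev/null; python3 -c "
from gp import *
roller()"; done;  for i in 1 2 3; do python3 -m handwheel '[[[0,0.0005,0,0,0],[0,0,0,0,0]]]' >/dev/null; python3 -c "
from gp import *
roller()"; done
```

```text
t 8.32 roller gauge mm [-7.98  0.  ] z 0.0422 Fg [0.35 0.09] Fz -0.6 [-0.03 -0.11 -0.09] w 0.144
t 8.40 roller gauge mm [-6.98 -0.01] z 0.0422 Fg [-0.5  -0.19] Fz -2.0 [ 0.01 -0.1  -0.  ] w 0.143
t 8.48 roller gauge mm [-5.93 -0.03] z 0.0422 Fg [-0.5   0.77] Fz -1.1 [-0.01 -0.06  0.02] w 0.139
t 8.57 roller gauge mm [-4.96 -0.02] z 0.0422 Fg [ 0.13 -0.08] Fz -2.6 [-0.   -0.07  0.02] w 0.142
t 8.73 roller gauge mm [-4.41 -0.06] z 0.0422 Fg [-0.65 -0.28] Fz -1.3 [-0.05 -0.12  0.06] w 0.144
t 8.90 roller gauge mm [-3.99  0.01] z 0.0422 Fg [ 0.41 -0.35] Fz -1.9 [-0.05 -0.07  0.03] w 0.145
t 9.07 roller gauge mm [-3.48 -0.02] z 0.0422 Fg [-0.14  0.13] Fz -1.5 [-0.09 -0.09 -0.02] w 0.147
```

```bash
for i in 1 2 3 4; do python3 -m handwheel '[[[0,0.0005,0,0,0],[0,0,0,0,0]]]' >/dev/null; python3 -c "
from gp import *
roller()"; done
```

```text
t 9.23 roller gauge mm [-2.94 -0.01] z 0.0423 Fg [-0.43  0.05] Fz -1.8 [-0.03 -0.07  0.01] w 0.142
t 9.40 roller gauge mm [-2.42 -0.02] z 0.0423 Fg [-0.9   0.44] Fz -1.8 [-0.01 -0.09  0.01] w 0.146
t 9.57 roller gauge mm [-1.92 -0.02] z 0.0422 Fg [-0.48  0.49] Fz -2.0 [-0.06 -0.06  0.05] w 0.142
t 9.73 roller gauge mm [-1.48 -0.03] z 0.0422 Fg [ 0.44 -0.51] Fz -2.3 [ 0.03 -0.05  0.  ] w 0.14
```

```bash
for i in 1 2 3 4; do python3 -m handwheel '[[[0,0.0004,0,0,0],[0,0,0,0,0]]]' >/dev/null; python3 -c "
from gp import *
roller()"; done
```

```text
t 9.90 roller gauge mm [-1.04 -0.02] z 0.0422 Fg [-0.49 -0.31] Fz -2.2 [-0.11 -0.06 -0.03] w 0.145
t 10.07 roller gauge mm [-0.64 -0.04] z 0.0422 Fg [ 0.01 -0.26] Fz -2.4 [-0.05 -0.08 -0.04] w 0.147
t 10.23 roller gauge mm [-0.23 -0.03] z 0.0423 Fg [ 0.42 -0.27] Fz -2.1 [-0.04 -0.07  0.02] w 0.141
t 10.40 roller gauge mm [ 0.15 -0.03] z 0.0422 Fg [ 0.14 -0.21] Fz -2.1 [-0.06 -0.09 -0.06] w 0.143
```

```bash
for i in 1 2 3; do python3 -m handwheel '[[[0,0.0004,0,0,0],[0,0,0,0,0]]]' >/dev/null; python3 -c "
from gp import *
roller()"; done
python3 - <<'E'
from gp import *
c,f=cam("wrist");p_,d=viewer.snapshot("wrist");cv2.imwrite("pics/w6.png",p_);np.save("pics/w6T.npy",c["world_from_camera"]);np.save("pics/w6.npy",d)
cv2.imwrite("pics/w6z.png",cv2.resize(p_[170:320,190:380],None,fx=4,fy=4,interpolation=cv2.INTER_CUBIC))
E
```

```text
t 10.57 roller gauge mm [ 0.55 -0.02] z 0.0422 Fg [-1.14  0.16] Fz -1.6 [ 0.   -0.11 -0.01] w 0.139
t 10.73 roller gauge mm [ 0.92 -0.  ] z 0.0422 Fg [-0.23  0.8 ] Fz -2.2 [-0.09 -0.06  0.06] w 0.146
t 10.90 roller gauge mm [1.16 0.04] z 0.0421 Fg [-0.9   0.19] Fz -1.5 [-0.01  0.01 -0.02] w 0.145
```

View pics/w6z.png

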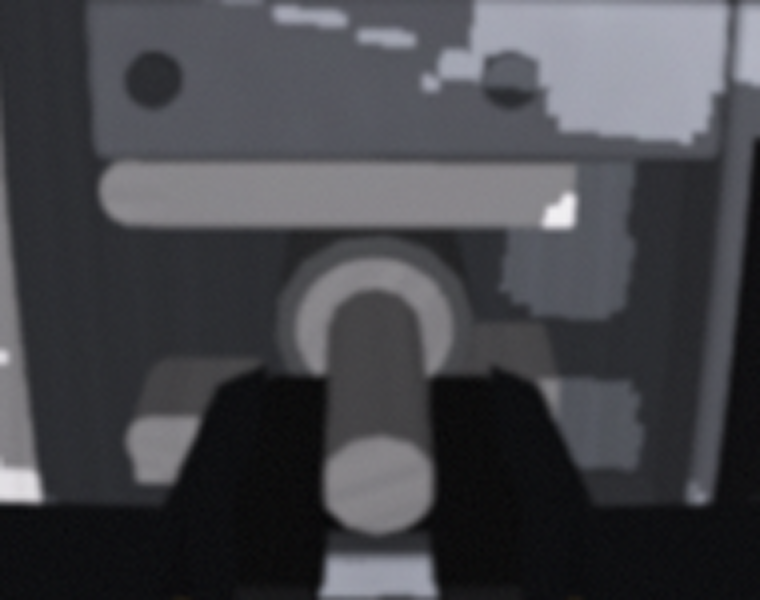

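```bash
for i in 1 2 3; do python3 -m handwheel '[[[0,0.0004,0,0,0],[0,0,0,0,0]]]' >/dev/null; python3 -c "
from gp import *
roller()"; done
```

```text
t 11.12 roller gauge mm [1.45 0.1 ] z 0.0421 Fg [-1.06  0.37] Fz -0.9 [0.02 0.1  0.  ] w 0.141
t 11.28 roller gauge mm [1.74 0.13] z 0.0421 Fg [-1.94  0.28] Fz -2.1 [ 0.05  0.25 -0.04] w 0.144
t 11.45 roller gauge mm [2.   0.16] z 0.0420 Fg [-1.83  1.55] Fz -0.4 [ 0.04  0.47 -0.09] w 0.143
```

```bash
for i in 1 2 3 4; do python3 -m handwheel '[[[0,0.0004,0,0,0],[0,0,0,0,0]]]' >/dev/null; python3 -c "
from gp import *
roller()"; done
```

```text
t 11.62 roller gauge mm [2.31 0.2 ] z 0.0420 Fg [-4.6   1.27] Fz -1.6 [ 0.11  0.75 -0.06] w 0.144
t 11.78 roller gauge mm [2.6  0.19] z 0.0420 Fg [-5.78  1.39] Fz -0.5 [ 0.15  0.91 -0.03] w 0.142
t 11.95 roller gauge mm [2.78 0.26] z 0.0420 Fg [-4.73  1.6 ] Fz 1.5 [ 0.05  0.99 -0.02] w 0.145
t 12.12 roller gauge mm [2.93 0.31] z 0.0419 Fg [-7.08  1.88] Fz 1.3 [0.07 1.18 0.  ] w 0.143
```

```bash
for i in 1 2 3 4 5; do python3 -m handwheel '[[[0,0,0,0,0]]]' >/dev/null; python3 -c "
from gp import *
roller()"; done
python3 - <<'E'
from gp import *
c,f=cam("wrist");p_,d=viewer.snapshot("wrist");cv2.imwrite("pics/w7.png",p_)
cv2.imwrite("pics/w7z.png",cv2.resize(p_[170:320,190:380],None,fx=4,fy=4,interpolation=cv2.INTER_CUBIC))
E
```

```text
t 12.20 roller gauge mm [2.96 0.27] z 0.0419 Fg [-6.09  1.18] Fz 1.6 [ 0.09  1.2  -0.  ] w 0.143
t 12.28 roller gauge mm [2.95 0.3 ] z 0.0419 Fg [-6.5   1.51] Fz 1.9 [ 0.15  1.2  -0.02] w 0.144
t 12.37 roller gauge mm [2.96 0.28] z 0.0420 Fg [-7.05  1.59] Fz 2.5 [ 0.12  1.23 -0.03] w 0.143
t 12.45 roller gauge mm [2.95 0.3 ] z 0.0419 Fg [-6.85  1.03] Fz 0.3 [0.14 1.19 0.  ] w 0.143
t 12.53 roller gauge mm [2.97 0.29] z 0.0419 Fg [-6.54  1.81] Fz 1.5 [ 0.13  1.14 -0.01] w 0.142
```

View pics/w7z.png

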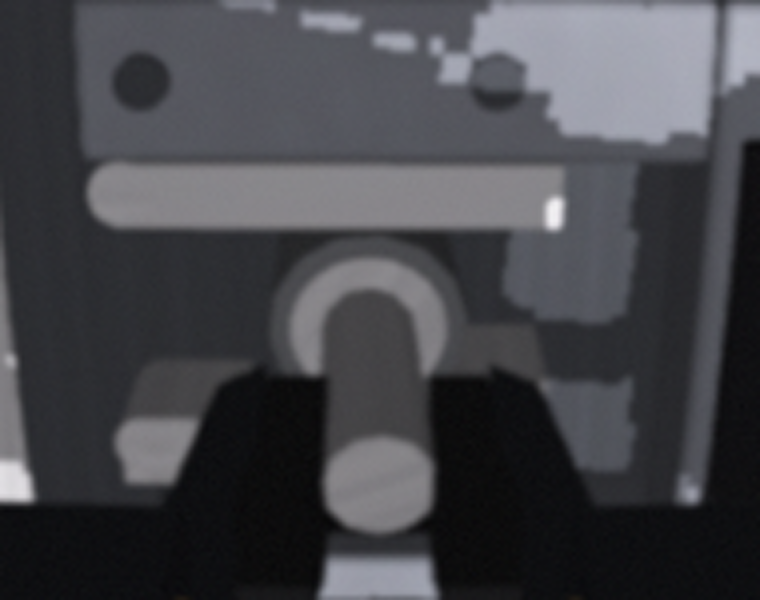

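```bash
python3 -m handwheel '[[[0,0.0003,0,0,0]]]' >/dev/null; for i in 1 2 3 4 5 6 7; do python3 -m handwheel '[[[0,0,0,0,0],[0,0,0,0,0]]]' >/dev/null; python3 -c "
from gp import *
roller()"; done
```

```text
t 12.83 roller gauge mm [3.06 0.32] z 0.0419 Fg [-6.81  0.76] Fz 1.7 [ 0.1   1.28 -0.04] w 0.146
t 13.00 roller gauge mm [3.09 0.3 ] z 0.0419 Fg [-6.93  1.72] Fz 2.4 [ 0.04  1.3  -0.01] w 0.145
t 13.17 roller gauge mm [3.08 0.32] z 0.0419 Fg [-7.31  1.9 ] Fz 1.9 [ 0.1   1.29 -0.  ] w 0.144
t 13.33 roller gauge mm [3.08 0.29] z 0.0419 Fg [-6.29  1.38] Fz 2.0 [ 0.08  1.29 -0.05] w 0.144
t 13.50 roller gauge mm [3.08 0.31] z 0.0419 Fg [-7.31  0.83] Fz 2.3 [ 0.06  1.32 -0.  ] w 0.141
t 13.67 roller gauge mm [3.06 0.3 ] z 0.0419 Fg [-6.41  1.35] Fz 2.0 [ 0.15  1.27 -0.07] w 0.143
t 13.83 roller gauge mm [3.09 0.3 ] z 0.0419 Fg [-7.4   1.14] Fz 1.5 [ 0.14  1.3  -0.03] w 0.145
```

```bash
python3 -m handwheel '[[[0,-0.001,0,0,0],[0,-0.001,0,0,0],[0,-0.0015,0,0,0],[0,-0.0015,0,0,0],[0,-0.002,0,0,0],[0,-0.002,0,0,0],[0,-0.002,0,0,0],[0,0,0,0,0]]]' >/dev/null
python3 - <<'E'
from gp import *
roller();c,f=cam("wrist");p_,d=viewer.snapshot("wrist");cv2.imwrite("pics/w8.png",p_)
cv2.imwrite("pics/w8z.png",cv2.resize(p_[170:320,190:380],None,fx=4,fy=4,interpolation=cv2.INTER_CUBIC))
E
```

```text
t 14.50 roller gauge mm [-6.79 -0.11] z 0.0423 Fg [ 0.05 -0.36] Fz -2.1 [-0.04 -0.06 -0.01] w 0.143
```

View pics/w8z.png

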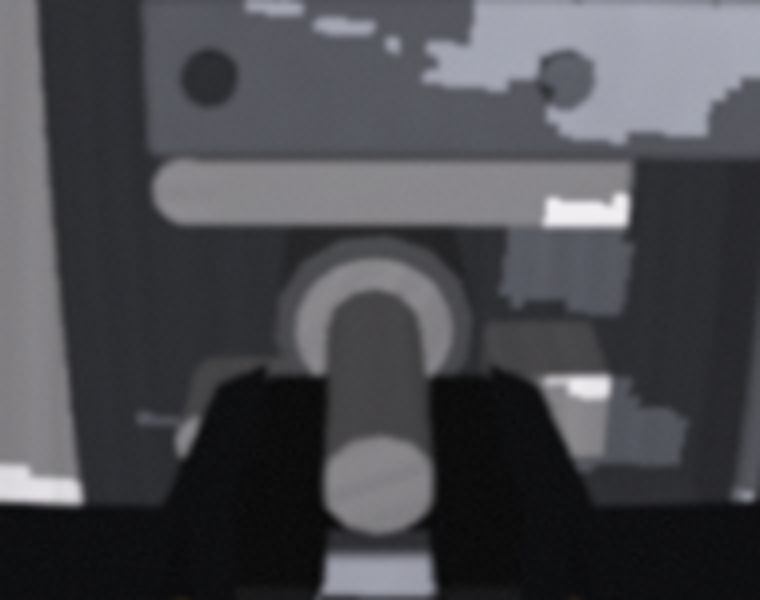

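```bash
for i in 1 2 3; do python3 -m handwheel '[[[0,-0.003,0,0,0],[0,-0.003,0,0,0],[0,-0.003,0,0,0],[0,-0.003,0,0,0],[0,-0.003,0,0,0]]]' >/dev/null; python3 -c "
from gp import *
roller()"; done
```

```text
t 14.97 roller gauge mm [-2.204e+01 -2.000e-02] z 0.0422 Fg [0.23 0.42] Fz -1.5 [-0.01 -0.07  0.02] w 0.145
t 15.38 roller gauge mm [-36.91  -0.05] z 0.0422 Fg [-0.   -0.27] Fz -1.5 [-0.03 -0.12 -0.04] w 0.141
t 15.80 roller gauge mm [-5.192e+01 -2.000e-02] z 0.0422 Fg [-0.74 -0.28] Fz -1.2 [-0.   -0.12  0.  ] w 0.144
```

```bash
python3 -m handwheel '[[[0,-0.005,0,0,0],[0,-0.006,0,0,0],[0,-0.007,0,0,0],[0,-0.007,0,0,0],[0,-0.007,0,0,0],[0,0,0,0,0]]]' >/dev/null; python3 -c "
from gp import *
roller()
plan(.47,.15,.13,95.5,g=0);plan(.48,.26,.13,95.5,g=0)"; 
```

```text
t 16.30 roller gauge mm [-85.48   0.29] z 0.0419 Fg [-0.04  0.43] Fz -1.6 [-0.03 -0.02 -0.04] w 0.14
pos [0.4533 0.0166 0.0419] phi 95.54 tilt 0.1 n 6
[0.0219, 0.0049, -0.0147, 0.0001, 0],[0.0219, 0.0049, -0.0147, 0.0001, 0],[0.0219, 0.0049, -0.0147, 0.0001, 0],[0.0219, 0.0049, -0.0147, 0.0001, 0],[0.0219, 0.0049, -0.0147, 0.0001, 0],[0.0219, 0.0049, -0.0147, 0.0001, 0],
pos [0.4533 0.0166 0.0419] phi 95.54 tilt 0.1 n 9
[0.0266, 0.0056, -0.0098, 0.0001, 0],[0.0266, 0.0056, -0.0098, 0.0001, 0],[0.0266, 0.0056, -0.0098, 0.0001, 0],[0.0266, 0.0056, -0.0098, 0.0001, 0],[0.0266, 0.0056, -0.0098, 0.0001, 0],[0.0266, 0.0056, -0.0098, 0.0001, 0],[0.0266, 0.0055, -0.0098, 0.0001, 0],[0.0266, 0.0055, -0.0098, 0.0001, 0],[0.0266, 0.0055, -0.0098, 0.0001, 0],
```

```bash
python3 -m handwheel '[[[0,0,-0.025,0,0],[0,0,-0.025,0,0],[0.01,0.001,-0.02,0,0],[0.028,0.0055,-0.008,0,0],[0.028,0.0055,0,0,0],[0.028,0.0055,0,0,0],[0.028,0.0055,0,0,0],[0.028,0.0055,0,0,0],[0.028,0.0055,0,0,0],[0.028,0.0055,0,0,0],[0,0,0,0,0],[0,0,0,0,0],[0,0,0,0,0]]]'
python3 - <<'E'
from gp import *
c,f=cam("wrist");p_,d=viewer.snapshot("wrist");cv2.imwrite("pics/w9.png",p_);np.save("pics/w9T.npy",c["world_from_camera"]);np.save("pics/w9.npy",d)
print(r.get_obs()["eef_pos"])
E
```

```text
t: 17.38
eef_pos: [0.4743, 0.2249, 0.12]
tcp_rot: [0.0, 0.672, 0.741, -0.0]
contact_force: [-0.7, 0.3, -1.4]
gripper_width: 0.145
[0.4743987  0.22452844 0.12001952]
```

View pics/w9.png

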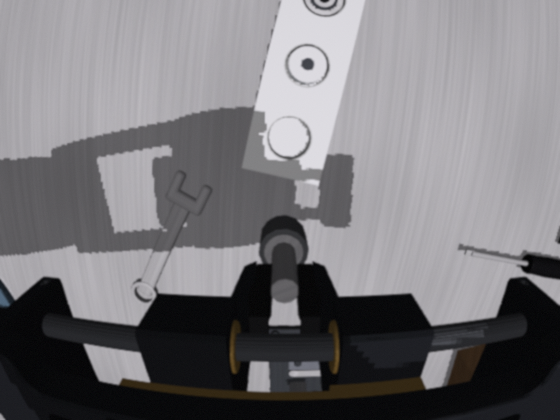

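```bash
python3 - <<'E'
from gp import *
I=cv2.imread("pics/w9.png");cv2.imwrite("pics/w9z.png",cv2.resize(I[105:170,250:330],None,fx=8,fy=8,interpolation=cv2.INTER_CUBIC))
c,f=cam("wrist");c["world_from_camera"]=np.load("pics/w9T.npy");P=cloud("wrist",np.load("pics/w9.npy"),c)
s=P[105:170,250:330].reshape(-1,3);q=s[(s[:,2]<.013)&(s[:,2]>.003)];
q=q[np.hypot(*(q[:,:2]-[.4715,.2866]).T)<.03];print(len(q),q.mean(0),q.min(0),q.max(0),cv2.minEnclosingCircle((q[:,:2]*1000).astype(np.float32)))
print(atz("wrist",289,137,.022,c))
t=np.linspace(0,2*np.pi,9)[:8]
print(((proj("wrist",np.stack([.4712+.0175*np.cos(t),.2866+.0175*np.sin(t),0*t+.022],-1),c)-[250,105]+.44)*8).round(0).tolist())
E
```

```text
1313 [0.47255107 0.28495524 0.00714007] [0.45522752 0.26795684 0.00505625] [0.48949131 0.30250106 0.01291034] ((472.53167724609375, 285.2192077636719), 17.61507797241211)
[0.47237156 0.28622231 0.022     ]
[[476.0, 273.0], [439.0, 147.0], [322.0, 85.0], [194.0, 123.0], [133.0, 239.0], [172.0, 363.0], [287.0, 423.0], [413.0, 386.0]]
```

View pics/w9z.png

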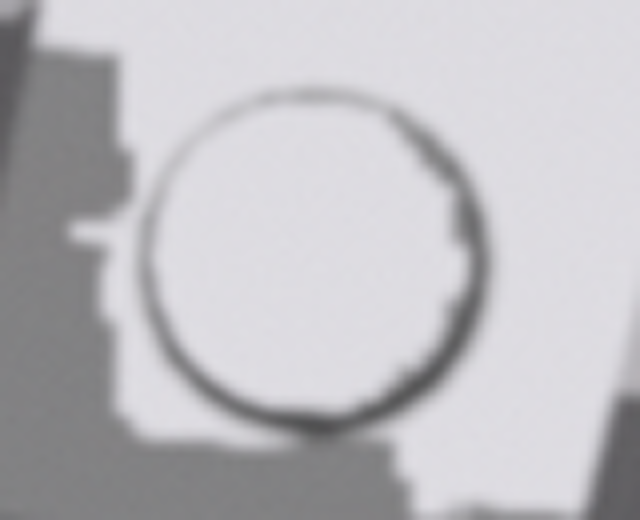

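```bash
python3 - <<'E'
from gp import *
plan(.4722,.2838,.075,95.5,n=4,g=0)
E
```

```text
pos [0.4744 0.2245 0.12  ] phi 95.52 tilt 0.04 n 4
[0.0148, 0.0009, 0.0113, 0.0001, 0],[0.0148, 0.0009, 0.0113, 0.0001, 0],[0.0148, 0.0009, 0.0113, 0.0001, 0],[0.0148, 0.0009, 0.0113, 0.0001, 0],
```

```bash
python3 -m handwheel '[[[0.0148,0.0009,0.008,0,0],[0.0148,0.0009,0.009,0,0],[0.0148,0.0009,0.013,0,0],[0.0148,0.0009,0.015,0,0],[0,0,0,0,0],[0,0,0,0,0],[0,0,0,0,0],[0,0,0,0,0]]]'
python3 - <<'E'
from gp import *
plan(.4722,.2838,.075,95.5,n=1,g=0)
c,f=cam("wrist");p_,d=viewer.snapshot("wrist");cv2.imwrite("pics/w10.png",cv2.resize(p_[150:320,190:380],None,fx=4,fy=3.5))
plan(.4722,.2838,.075,95.5,n=1,g=0)
E
```

```text
t: 18.1
eef_pos: [0.4733, 0.2836, 0.0761]
tcp_rot: [0.0, 0.673, 0.74, 0.001]
contact_force: [0.9, 0.0, -1.6]
gripper_width: 0.14
pos [0.4733 0.2836 0.0761] phi 95.48 tilt 0.07 n 1
[0.0003, -0.0011, 0.0011, -0.0004, 0],
pos [0.4733 0.2838 0.0762] phi 95.48 tilt 0.09 n 1
[0.0001, -0.0011, 0.0012, -0.0004, 0],
```

View pics/w10.png

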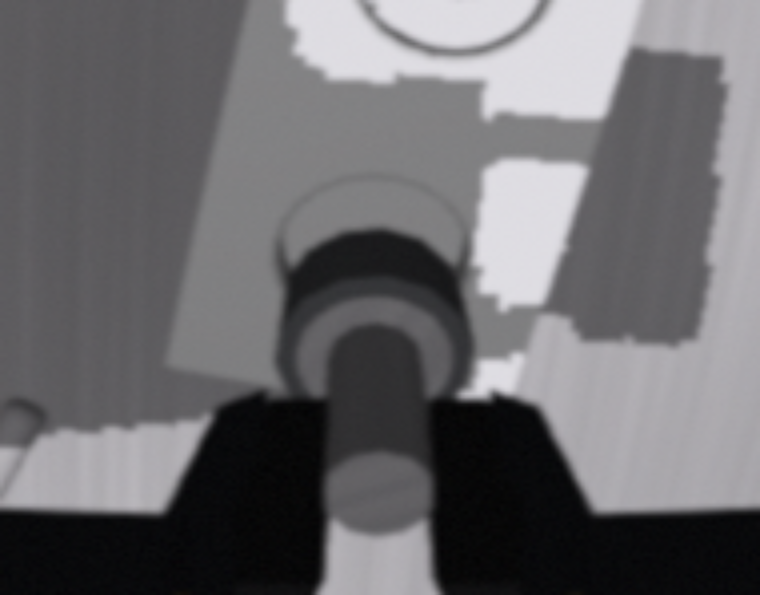

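```bash
python3 -m handwheel '[[[0,-0.0008,0.006,0,0],[0,0,0.006,0,0],[0,0,0.005,0,0],[0,0,0.005,0,0],[0,0,0.005,0,0],[0,0,0.004,0,0],[0,0,0,0,0],[0,0,0,0,0]]]'
python3 - <<'E'
from gp import *
plan(.4722,.2838,.041,95.5,n=1,g=0);print(r.get_obs()["torque"])
E
```

```text
t: 18.82
eef_pos: [0.4714, 0.2844, 0.0438]
tcp_rot: [-0.0, 0.672, 0.741, -0.0]
contact_force: [0.8, 0.6, -1.8]
gripper_width: 0.142
pos [0.4714 0.2844 0.0438] phi 95.55 tilt 0.05 n 1
[-0.0007, 0.0007, 0.0028, 0.0009, 0],
[-0.02529888 -0.08799555 -0.0124043 ]
```

```bash
python3 -m handwheel '[[[-0.0005,0.0005,0.001,0,0],[0,0,0.001,0,0],[0,0,0.0006,0,0],[0,0,0,0,0],[0,0,0,0,0]]]'; for i in 1 2; do python3 -m handwheel '[[[0,0,0.0003,0,0],[0,0,0,0,0]]]';done
```

```text
t: 19.23
eef_pos: [0.4723, 0.284, 0.0417]
tcp_rot: [0.0, 0.672, 0.74, 0.0]
contact_force: [-0.3, -0.2, -1.2]
gripper_width: 0.141
t: 19.4
eef_pos: [0.4723, 0.284, 0.0414]
tcp_rot: [0.0, 0.672, 0.74, 0.0]
contact_force: [0.4, -0.1, -0.8]
gripper_width: 0.145
t: 19.57
eef_pos: [0.4722, 0.284, 0.041]
tcp_rot: [-0.0, 0.672, 0.74, -0.0]
contact_force: [-1.1, -0.3, -1.3]
gripper_width: 0.143
```

```bash
for i in 1 2 3 4; do python3 -m handwheel '[[[0,0,0.0003,0,0],[0,0,0,0,0]]]' | grep -E "eef|contact";done
```

```text
eef_pos: [0.4722, 0.284, 0.0407]
contact_force: [-0.3, -0.0, -2.1]
eef_pos: [0.4722, 0.284, 0.0404]
contact_force: [-0.2, 0.3, -2.4]
eef_pos: [0.4722, 0.284, 0.0402]
contact_force: [-0.9, -0.6, -1.6]
eef_pos: [0.4723, 0.2841, 0.0401]
contact_force: [-1.6, -0.2, 2.2]
```

Contact with the pocket floor. Release gradually and rise.

```bash
python3 -m handwheel '[[[0,0,0,0,0.016],[0,0,0,0,0.02],[0,0,0,0,0.025],[0,0,0,0,0.035],[0,0,0,0,0.04],[0,0,0,0,0.04],[0,0,0,0,0.04]]]'
python3 - <<'E'
from gp import *
c,f=cam("wrist");p_,d=viewer.snapshot("wrist");cv2.imwrite("pics/w11.png",cv2.resize(p_[150:320,190:380],None,fx=4,fy=3.5))
E
```

```text
t: 20.82
eef_pos: [0.4722, 0.284, 0.0398]
tcp_rot: [0.0, 0.672, 0.74, 0.0]
contact_force: [-0.6, 0.0, 0.3]
gripper_width: 0.456
```

View pics/w11.png

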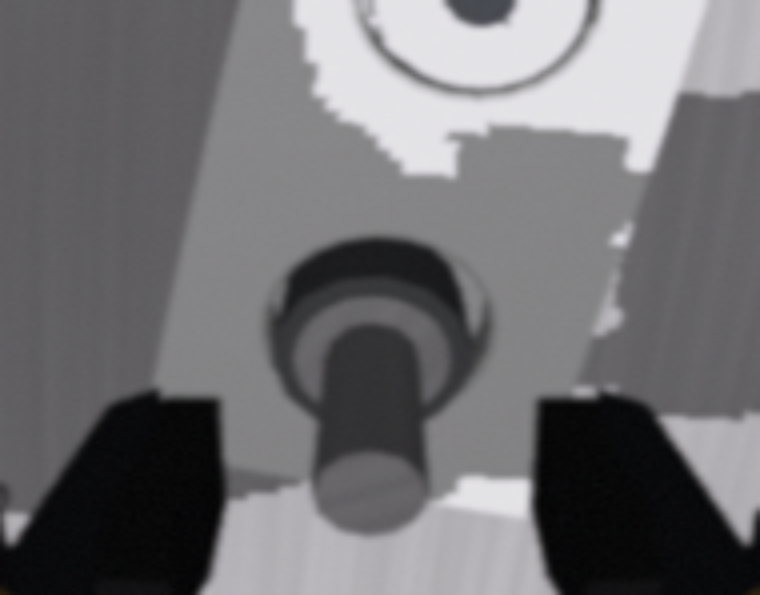

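Roller stands free in the pocket (body centred about (378,340)), fingers clear on both sides. Rise.

```bash
python3 -m handwheel '[[[0,0,-0.008,0,0.05],[0,0,-0.016,0,0.05],[0,0,-0.025,0,0.05],[0,0,-0.03,0,0.05],[0,0,-0.03,0,0.05],[-0.02,0,-0.02,0,0.05],[-0.03,0,0,0,0.05],[-0.03,0,0,0,0.05],[0,0,0,0,0.05],[0,0,0,0,0.05],[0,0,0,0,0.05]]]'
python3 - <<'E'
from gp import *
c,f=cam("wrist");p_,d=viewer.snapshot("wrist");cv2.imwrite("pics/w12.png",p_);P=cloud("wrist",d,c)
q=P[(P[...,2]>.07)&(P[...,2]<.085)&(abs(P[...,0]-.4725)<.02)&(abs(P[...,1]-.2855)<.02)];print(len(q),q.mean(0),q.min(0),q.max(0))
s,d=viewer.snapshot("scene");cv2.imwrite("pics/s12.png",s)
t,d=viewer.snapshot("top");cv2.imwrite("pics/t12.png",t)
E
```

```text
t: 21.78
eef_pos: [0.48, 0.2047, 0.1692]
tcp_rot: [-0.0, 0.672, 0.74, 0.0]
contact_force: [0.2, -0.4, 0.5]
gripper_width: 0.568
232 [0.47130294 0.28561422 0.07696674] [0.46493163 0.27873422 0.07458126] [0.47778687 0.29251279 0.07896922]
```

View pics/w12.png

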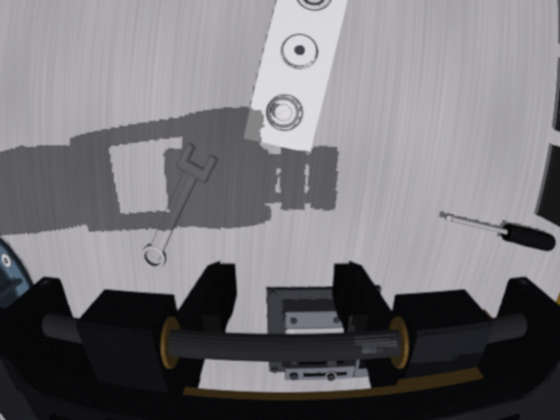

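View pics/s12.png

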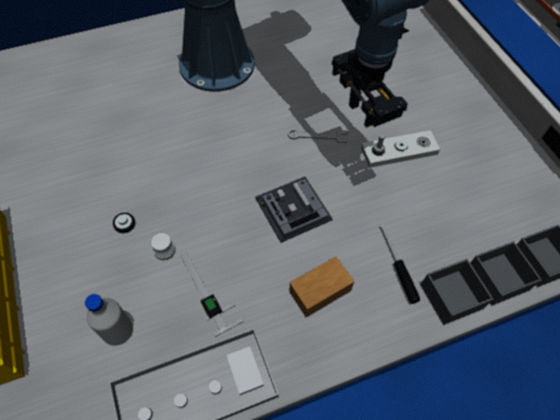

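```bash
python3 -c "
from station import r
print(r.finish_job())"
```

```text
the job is handed in; nothing more can be done
None
```

The roller passed through the go gap, was stopped by the no-go anvil, and now stands in the empty pocket of the kit block. I handed the job in at about 22 s of the 67 s allowed.

- **Go gap:** I slid the roller in along the gauge's centre line, its foot about 1 mm above the gauge foot. No side or push force showed above the sensor noise of about 1 N.
- **No-go gap:** I pressed it for about 1.7 s. The push averaged just under 7 N; single readings were 6.1 to 7.4 N, and the highest total was about 7.6 N. It was stopped, and the force went back to zero when I backed off.
- **Withdrawal and placing:** I drew it out the way it went in without contact. I then lowered it into the pocket until it touched the floor, released it and moved the gripper clear.
- **Final check:** The spindle top measured 77 mm above the table, against 78 mm expected when seated. Its axis is within about 1.5 mm of the measured pocket centre. In the last scene and wrist pictures everything else looks unmoved.

**Two readings that did not fit exactly:**
- Contact at the no-go began about 2 to 3 mm deeper than my first estimate from the pictures. That estimate treated the anvil's corner as sharp. The depth still fits the range you gave.
- While pressed, the roller tilted about 2° in the grip and the upward force on the gripper rose by about 3.5 N, so its foot probably touched the gauge foot. It stood straight again once I backed off.

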